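# Hang the stop arm on its bayonet post and turn it until it locks

## Robot

A 6-joint arm with a two-finger parallel gripper is mounted at the origin on a cart in front of the work surface, level with it; the furniture and walls round the work are solid. World frame = base frame: x ahead of the robot, y to its left, z up, the work surface at z = 0. Lengths are in m, angles in rad, forces in N, time in s.
With the tool pointing down it reaches from about 0.375 to 0.9 m from the base axis. Payload 3.1 kg.
Tool frame: the origin (TCP) lies midway between the tips of the shut fingers; the grasp point (between the pads) lies 19 mm behind it (manip.grasp_offset is the distance from the TCP to the grasp point, in m); z points along the fingers, y is the line along which they close (so a half turn about z gives the same grasp; the last joint's range is limited). The gripper opens to 85 mm and grips with 20 to 120 N. Pads are 22 mm wide; open, the fingers measure 114 mm over their backs; the gripper's body (76 mm by 85 mm) begins 54 mm behind the grasp point. The pads swing forward as they close: fully open they stand 13 mm farther back than shut.
Start: joints at [1.002, 0.527, 1.433, -0, 1.181, -0.178], TCP at [0.238, 0.578, 0.231] pointing down, gripper open.
Joint ranges: [-3.08, 3.08], [-0.75, 2.2], [0.22, 2.44], [-1.43, 4.57], [0, 2.65], [-2.85, 2.85]. Speed limits (rad/s): [2.79, 2.79, 3.14, 3.14, 3.14, 3.14].

## Interface

Orientations are given as a unit quaternion [x, y, z, w].
In Python, from station import sensors, cams, order, manip gives the robot as it stands.
- The arm moves only by the tool move_arm, never from a script. Its argument "targets" is a list of rows, each an object of numbers: "dx", "dy", "dz": the shift along the world's x, y, z normalised to -1 to 1, where 1 is 25 mm; "rx", "ry", "rz": the turn, a rotation vector about the world's x, y, z normalised to -1 to 1, where 1 is 30 degrees. A call has exactly 10 rows; each row shifts and turns the commanded pose from where the row before left it; what a row does not reach is not made up. A row lasts 1/8 s, in which the tool goes at most 62.5 mm and 10.7 degrees, less where a joint would pass 70% of its speed; a pose out of reach is approached as far as the arm can. A call with a number of a shift or a turn outside -1 to 1 is refused whole. A call with a gripper value outside its range is refused whole. "claw" is the opening in per cent of the stroke, from 0 (shut) to 100 (fully open), set as the call begins (left out, the last holds). The fingers move at their own pace and stop on an object; "newtons" is the grip in N (left out, the last holds). Time passes only in rows, so rows that do not move let the fingers close, or fill a call up. It gives the time, the measured TCP pose, the force, the opening and the grip force at its end, in the units of the state.
- sensors.sense(): the state, without advancing time (a new reading comes with each control period).
- cams.snapshot(name): name is "scene" or "top"; returns the picture (420x560x3 uint8, red, green, blue); there is no depth.
- cams.camera_model(name): a dict with "fx", "fy", "cx", "cy" (pixels), "extrinsics" (4x4, takes a point from world to camera coordinates). Camera axes: x right, y down, z forward; pixel columns grow to the right and rows downward; lengths in m; the calibration is good to about 2 mm. A picture is of the moment at which its call begins. camera_model takes no time and is no camera call.
- order.sign_off(): hands the job in; it is judged then, once.
The state is a dict: "t": time; "q": joint angles; "qd": joint speeds; "tau": joint torques, N m; "tcp_pos": TCP position; "tool_rot": TCP orientation; "force": force on the tool from outside, world axes, zero at the start; "ft_torque": the same for the moment, N m; "finger_gap": opening from 0.0 (shut) to 1.0 (fully open); "gripper_force": force on a finger pad.
Only numpy, scipy, OpenCV 4.12 (cv2) and the standard library are available. Lean on these libraries where they do the work, as an engineer would, in place of code of your own. Each camera call takes 0.05 s, during which the arm holds its last target. There are 200 camera calls.

## Task

Pick up the loose stop arm and hang its collar on the bayonet post so that both inner lugs pass down through the slots in the head. Then let go and push the arm round clockwise (seen from above), lightly and without gripping it, until the lugs drop into the locking notches hidden under the head; do not force it. Leave it locked and level, and leave the cork block, the wax tin and the marking gauge where they are.

Things in the scene. Friction and masses are not known exactly. Their poses are not given: they have to be found in the camera images.
- post: Bayonet post of bare steel, screwed to the bench, 88 mm high; it cannot move. Origin: centre of its underside, z up. Flange 104 mm across, 10 mm thick; neck 40 mm across; then, from below, index ring, open channel, slotted head (see its points). The head's two slots lie opposite each other along the post's own +x and -x.
- post_head (a point): Centre of the head's top, 80 mm above the post's origin. The head is a disc 56 mm across, 70 to 80 mm high, top edge bevelled 4 mm; a 30 mm wide nose stands on it up to 88 mm. Its two slots are 15 mm wide, cut through its full thickness, open from the nose to the rim. Below it is a channel 14 mm high.
- post_ledge (a point): Centre of the index ring's top (the ledge that carries the lugs), 56 mm above the post's origin. Ring 56 mm across, stiff: it does not turn. Two opposite notches in the ledge, 13 mm wide, 8 mm deep, lie at an unknown 0.7 to 1.75 rad clockwise from the slots. Stops in the channel let the hung arm turn only clockwise from the slots, up to about 2 rad.
- stop_arm: Loose stop arm of bare aluminium, 0.2 to 0.45 kg: collar (ring) 80 mm outside, 60 mm bore, 30 mm high, with an arm along its own +x. Origin: on the collar's axis, at its underside, z up; lies flat. Height of its origin above the post's: 74 mm with lugs on top of the head, 50 mm hung with lugs on the ledge, 42 mm locked in the notches.
- stop_grip (a point): Middle of the flat arm, 65 mm from the collar's axis and 22 mm above the collar's underside. The arm is 22 mm wide and 16 mm thick (14 to 30 mm above the underside) and runs straight from the collar to the peg.
- stop_lugs (a point): On the collar's axis, at the underside of the two lugs, 6 mm above the collar's underside. The lugs stick out of the bore inwards, at the stop arm's +x and -x, to 18 mm from the axis; each 10 mm wide, 9 mm high. They are alike, so the arm may point either way along the slots when hung.
- stop_peg (a point): Top of the upright round peg at the arm's far end, 120 mm from the collar's axis, 60 mm above the collar's underside; it reaches down to the underside. Lower half 22 mm across, upper half pale wood, 18 mm across.
- cork_block: Bystander: cork sanding block, 58x110x40 mm, lying flat. Origin: centre of its underside.
- wax_tin: Bystander: round flat tin, 78 mm diameter, 36 mm high. Origin: centre of its underside.
- marking_gauge: Bystander: wooden marking gauge, 75x210x56 mm, lying down. Origin: centre of its underside.
Not all that is in view belongs to the job. Of the things like the post, leave any that is red or turquoise; of the rest the larger one is meant.

How it is judged:
By the outcome, as a careful person would: the job done as asked, in the order asked, and still so for the second after the job is handed in, with the robot touching nothing.
It also fails if it takes over 67 s, if anything falls off the work surface, if the arm or the gripper's body presses on something with over 40 N, if the wrist force passes 120 N, or if a joint passes its speed limit or range.

## Working session

There is one attempt and no reset: what is moved stays moved. The work goes in short steps, Python scripts to look and compute and a tool call to move; the robot and the scene stay as the last step left them, time stands still between calls to the robot, and variables do not carry over. Pictures are saved under pics/ and viewed, at most 10 in all, crops included, and the job is handed in when it is done.

Besides the shell and the picture viewer there is one more tool, called after "Emit:" as name([rows], argument=value, ...), one row to a line, values as JSON. move_arm: Moves the arm, as the interface text tells. Scaled input: -1 to 1 covers 25 mm each way for a shift and 30 degrees each way for a turn. Its arguments: {"type":"object","properties":{"targets":{"type":"array"},"claw":{"type":"number"},"newtons":{"type":"number"}},"required":["targets"]}

```bash
mkdir -p pics; ls
python3 - <<'E'
from station import sensors,cams
import cv2,numpy as np
for n in("scene","top"):
    cv2.imwrite(f"pics/{n}0.png",cams.snapshot(n)[:,:,::-1])
    m=cams.camera_model(n);print(n,m['fx'],m['fy'],m['cx'],m['cy']);print(np.round(m['extrinsics'],3))
s=sensors.sense();print(s)
E
```

```text
pics
scene 539.4605511909189 539.4605511909189 269.57779388894187 212.60682124514324
[[ 0.611 -0.791 -0.01  -0.26 ]
 [-0.483 -0.363 -0.797  0.412]
 [ 0.627  0.492 -0.604  1.186]
 [ 0.     0.     0.     1.   ]]
top 397.43962937405405 397.43962937405405 277.8081341341047 211.2560687969486
[[ 0.006 -1.     0.023  0.122]
 [-0.986 -0.009 -0.168  0.607]
 [ 0.168 -0.022 -0.986  1.097]
 [ 0.     0.     0.     1.   ]]
{'t': 0.1, 'q': array([ 1.00149146e+00,  5.28371127e-01,  1.43376319e+00,  2.73578899e-05,
        1.18140386e+00, -1.78489751e-01]), 'qd': array([-0.00023391, -0.00197759, -0.00277111,  0.00049911,  0.00129172,
       -0.00110561]), 'tau': array([-6.07974416e-04, -4.43305564e+01, -1.78585786e+01, -2.78429416e-04,
        3.90456335e-03,  9.64553237e-07]), 'tcp_pos': array([0.23770009, 0.57734621, 0.23043624]), 'tool_rot': array([ 1.94171369e-01,  9.80967142e-01, -9.00935378e-04, -3.67073937e-04]), 'force': array([-0.22671898, -0.25037928,  0.62986452]), 'ft_torque': array([-0.01753934,  0.02390641, -0.02296617]), 'gripper_force': 0.0, 'finger_gap': 0.9964433447951028}
```

View pics/scene0.png

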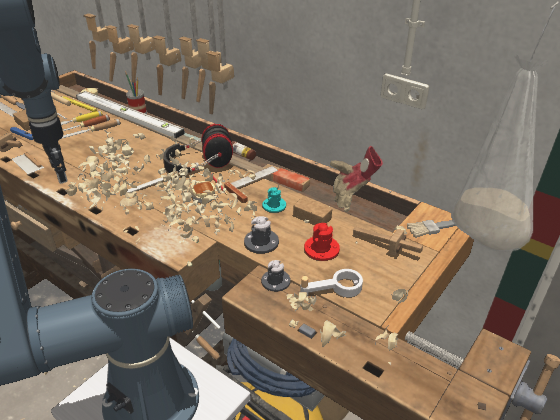

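View pics/top0.png

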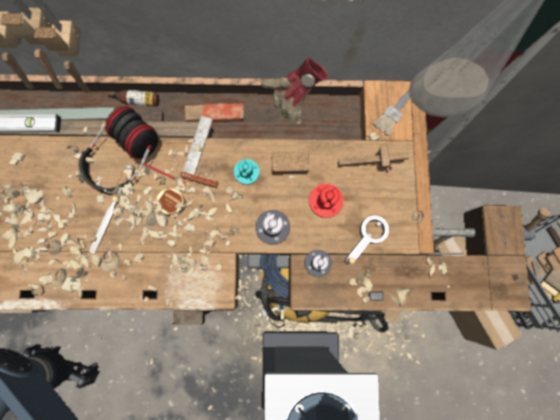

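Post candidates, top-view pixels: larger steel (273,227), small steel (319,263), red (326,200) and turquoise (246,171). By the description I choose the larger steel one. The stop arm has its collar at (375,230) and its peg at (353,259). I'll check both in a close crop.

Run:
```python
import cv2,numpy as np
t=cv2.imread("pics/top0.png");s=cv2.imread("pics/scene0.png")
r=lambda a,k:cv2.resize(a,None,fx=k,fy=k,interpolation=cv2.INTER_CUBIC)
a=r(t[200:256,245:301],7)[:392,:392]; b=r(t[210:266,345:401],7)
c=r(s[210:255,240:285],8)[:200+160,:392]; d=r(s[262:304,295:370],5.2)[:360,:390]
C=np.zeros((600,800,3),np.uint8)
C[:392,:392]=a;C[:392,400:792]=b
c=r(s[212:254,240:282],4.8);C[395:395+c.shape[0],:c.shape[1]]=c
d=r(s[264:304,296:370],4.8);C[395:395+d.shape[0],400:400+d.shape[1]]=d
cv2.imwrite("pics/crop0.png",C)
```

```text
(no output)
```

View pics/crop0.png

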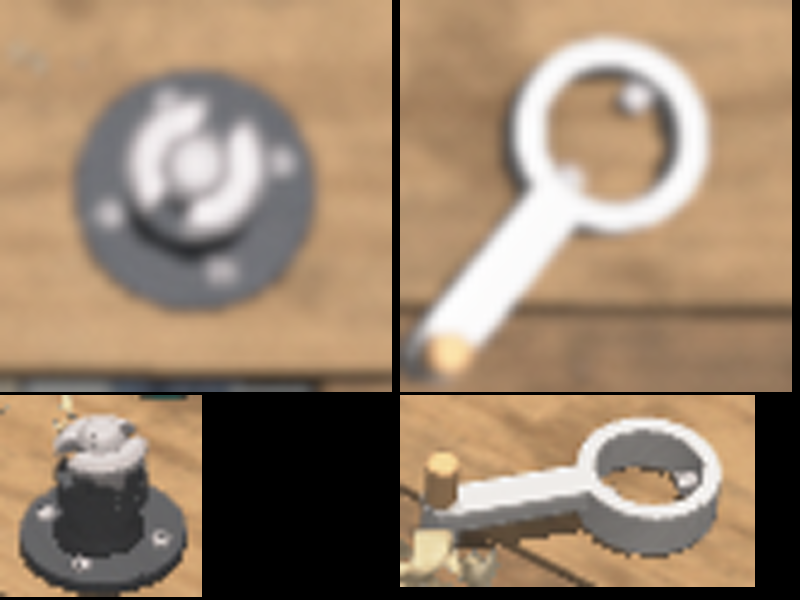

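```bash
cat > h.py <<'E'
import cv2,numpy as np
from scipy.optimize import minimize
from station import sensors,cams
M={n:cams.camera_model(n) for n in("scene","top")}
def proj(n,P):
    m=M[n];E=np.array(m['extrinsics']);p=np.asarray(P)@E[:3,:3].T+E[:3,3]
    return np.c_[m['fx']*p[:,0]/p[:,2]+m['cx'],m['fy']*p[:,1]/p[:,2]+m['cy']]
def ray(n,u,v,z):
    m=M[n];E=np.array(m['extrinsics']);R=E[:3,:3];c=-R.T@E[:3,3]
    d=R.T@[(u-m['cx'])/m['fx'],(v-m['cy'])/m['fy'],1];return c+d*(z-c[2])/d[2]
def samp(I,p):
    p=p.astype(np.float32);return cv2.remap(I,p[None,:,0],p[None,:,1],cv2.INTER_LINEAR)[0]
A=np.linspace(0,2*np.pi,120,endpoint=False)
def circ(x,y,z,r): return np.c_[x+r*np.cos(A),y+r*np.sin(A),0*A+z]
def contrast(g,n,x,y,z,r,s,d=.003):  # s=+1: inside brighter
    return s*np.mean(np.clip(samp(g[n],proj(n,circ(x,y,z,r-d)))-samp(g[n],proj(n,circ(x,y,z,r+d))),-60,60))
def fit(g,circles,x0,names=("top","scene")):
    f=lambda p:-sum(contrast(g,n,p[0],p[1],z,r,s) for n in names for z,r,s in circles)
    o=min((minimize(f,np.array(x0)+[a,b],method="Nelder-Mead",options=dict(initial_simplex=np.array(x0)+[a,b]+np.array([[0,0],[.004,0],[0,.004]]))) for a in(-.006,0,.006) for b in(-.006,0,.006)),key=lambda o:o.fun)
    return o.x,o.fun
def gray(n,f): return cv2.cvtColor(cv2.imread(f),cv2.COLOR_BGR2GRAY).astype(np.float32)
E
python3 - <<'E'
from h import *
g={n:gray(n,f"pics/{n}0.png") for n in M}
print("fl",ray("top",272.6,226.8,.01),"nose",ray("top",272.4,223.2,.088),"col",ray("top",375,229,.03),"peg",ray("top",352,260,.06))
for nm in(("top",),("scene",),("top","scene")):
    print(nm,"post",fit(g,[(.01,.052,-1)],ray("top",272.6,226.8,.01)[:2],nm),
     "col",fit(g,[(.03,.040,1),(.03,.030,-1)],ray("top",375,229,.03)[:2],nm))
x,y=fit(g,[(.01,.052,-1)],ray("top",272.6,226.8,.01)[:2])[0]
for n in M:
  T=np.radians(np.arange(0,360,6))
  v=np.mean([samp(g[n],proj(n,np.c_[x+r*np.cos(T),y+r*np.sin(T),0*T+.08])) for r in(.018,.021,.024)],0);print(n,v.astype(int))
# peg scene: wood top
E
```

```text
fl [0.56566305 0.14131379 0.01      ] nose [0.56555998 0.14267335 0.088     ] col [ 0.55912157 -0.15870434  0.03      ] peg [ 0.46692464 -0.08234848  0.06      ]
('top',) post (array([0.56556735, 0.14204295]), np.float64(-36.65792465209961)) col (array([ 0.56060631, -0.15909469]), np.float64(-112.93544006347656))
('scene',) post (array([0.55932391, 0.13620664]), np.float64(-43.52933120727539)) col (array([ 0.56015114, -0.15954084]), np.float64(-115.27278137207031))
('top', 'scene') post (array([0.56156284, 0.13704567]), np.float64(-55.99626159667969)) col (array([ 0.56045522, -0.15936431]), np.float64(-228.0674591064453))
scene [146 180 208 215 216 219 220 219 216 212 211 203 201 201 202 209 209 197
 172 155 137 121 112 108 122 136 137 152 180 194 194 194 191 193 193 194
 196 196 196 199 196 192 196 199 197 198 201 202 204 206 209 212 212 209
 199 172 139 123 119 128]
top [149 169 191 210 217 217 214 210 210 210 211 210 210 211 213 218 219 212
 191 155 123 106 103 105 118 134 155 166 167 162 156 152 149 148 146 145
 143 145 146 149 150 153 157 162 169 178 188 195 201 205 209 214 221 222
 216 192 158 136 130 136]
```

Run:
```python
from h import *
g={n:gray(n,f"pics/{n}0.png") for n in M}
x0=[.5655,.142]
for nm in(("top",),("scene",),("top","scene")):
    print(nm,"head",fit(g,[(.076,.028,1)],x0,nm),fit(g,[(.076,.028,1),(.01,.052,-1)],x0,nm))
for x,y in ((.5655,.1422),tuple(fit(g,[(.076,.028,1)],x0)[0])):
 for n in M:
  T=np.radians(np.arange(0,360,6))
  v=np.mean([samp(g[n],proj(n,np.c_[x+r*np.cos(T),y+r*np.sin(T),0*T+.08])) for r in(.018,.021,.023)],0)
  out=[]
  for c in(24.67,54.67):
   i=np.arange(int(c)-4,int(c)+6)%60;w=np.clip(190-v[i],0,None);out.append(6*np.sum((np.arange(int(c)-4,int(c)+6))*w)/w.sum())
  print(x,y,n,np.round(out,1))
for n,c in(("top",(352,260)),("scene",(305,285))):
  im=cv2.imread(f"pics/{n}0.png");print(n);u,v=proj(n,[[.4669,-.0823,.06]])[0];print(u,v)
C=np.hstack([cv2.resize(im[y:y+60,x:x+60],None,fx=6.6,fy=6.6,interpolation=cv2.INTER_CUBIC) for im,x,y in((cv2.imread("pics/scene0.png"),232,200),(cv2.imread("pics/scene0.png"),285,260))])
```

```text
('top',) head (array([0.5661762 , 0.14261291]), np.float64(-52.47762680053711)) (array([0.56566126, 0.14223282]), np.float64(-89.0284423828125))
('scene',) head (array([0.56908354, 0.14136433]), np.float64(-29.432226181030273)) (array([0.55920516, 0.13692748]), np.float64(-52.660621643066406))
('top', 'scene') head (array([0.56776987, 0.14271646]), np.float64(-79.62622833251953)) (array([0.56567274, 0.14167389]), np.float64(-131.13070678710938))
0.5655 0.1422 scene [152.2 332.5]
0.5655 0.1422 top [151.2 334. ]
0.5677698728181426 0.14271645876020198 scene [155.8 329.3]
0.5677698728181426 0.14271645876020198 top [155.4 330.2]
top
351.98307338285235 260.00870008992257
scene
304.01319717592384 277.6261138189042
```

The crop confirms it. The chosen post is bare steel with a slotted head, at about (0.566, 0.142), with the slot axis at about 152.5°. The collar is at (0.5605, −0.159) with the arm at about 140.6°. The grip point is near (0.510, −0.118). I'm approaching now.

Emit:
move_arm([
  {"dx":0.39,"dy":-0.99,"dz":0,"rz":-0.02},
  {"dx":0.39,"dy":-0.99,"dz":0,"rz":-0.02},
  {"dx":0.39,"dy":-0.99,"dz":0,"rz":-0.02},
  {"dx":0.39,"dy":-0.99,"dz":0,"rz":-0.02},
  {"dx":0.39,"dy":-0.99,"dz":0,"rz":-0.02},
  {"dx":0.39,"dy":-0.99,"dz":0,"rz":-0.02},
  {"dx":0.39,"dy":-0.99,"dz":0,"rz":-0.02},
  {"dx":0.39,"dy":-0.99,"dz":0,"rz":-0.02},
  {"dx":0.39,"dy":-0.99,"dz":0,"rz":-0.02},
  {"dx":0.39,"dy":-0.99,"dz":0,"rz":-0.02},
], claw=100, newtons=60)

```text
schema error: expected keys dx, dy, dz, rx, ry, rz
```

Emit:
move_arm([
  {"dx":0.39,"dy":-0.99,"dz":0,"rz":-0.02},
  {"dx":0.39,"dy":-0.99,"dz":0,"rz":-0.02},
  {"dx":0.39,"dy":-0.99,"dz":0,"rz":-0.02},
  {"dx":0.39,"dy":-0.99,"dz":0,"rz":-0.02},
  {"dx":0.39,"dy":-0.99,"dz":0,"rz":-0.02},
  {"dx":0.39,"dy":-0.99,"dz":0,"rz":-0.02},
  {"dx":0.39,"dy":-0.99,"dz":0,"rz":-0.02},
  {"dx":0.39,"dy":-0.99,"dz":0,"rz":-0.02},
  {"dx":0.39,"dy":-0.99,"dz":0,"rz":-0.02},
  {"dx":0.39,"dy":-0.99,"dz":0,"rz":-0.02},
])

```text
schema error: expected keys dx, dy, dz, rx, ry, rz
```

Emit:
move_arm([
  {"dx":0.39,"dy":-0.99,"dz":-0.3,"rz":-0.02},
  {"dx":0.39,"dy":-0.99,"dz":-0.3,"rz":-0.02},
  {"dx":0.39,"dy":-0.99,"dz":-0.4,"rz":-0.02},
  {"dx":0.39,"dy":-0.99,"dz":-0.4,"rz":-0.02},
  {"dx":0.39,"dy":-0.99,"dz":-0.4,"rz":-0.02},
  {"dx":0.39,"dy":-0.99,"dz":-0.4,"rz":-0.02},
  {"dx":0.39,"dy":-0.99,"dz":-0.4,"rz":-0.02},
  {"dx":0.39,"dy":-0.99,"dz":-0.4,"rz":-0.02},
  {"dz":0},
  {"dz":0},
])

```text
schema error: expected keys dx, dy, dz, rx, ry, rz
```

Run:
```python
from h import *
for n in M: cv2.imwrite(f"pics/{n}1.png",cams.snapshot(n)[:,:,::-1])
s=sensors.sense();print(s['t'],s['tcp_pos'],s['tool_rot'],s['force'])
a=cv2.imread("pics/scene1.png")[200:340,200:400];b=cv2.imread("pics/top1.png")[170:310,270:430]
cv2.imwrite("pics/c1.png",np.hstack([cv2.resize(a,(480,336)),cv2.resize(b,(320,280)).copy() if 0 else cv2.resize(b,(320,336))]))
```

```text
0.2 [0.23781971 0.57750596 0.23070372] [ 1.94164187e-01  9.80968805e-01 -6.41261282e-04 -2.47352702e-04] [-0.17724785  0.02985936 -0.45990612]
```

View pics/c1.png

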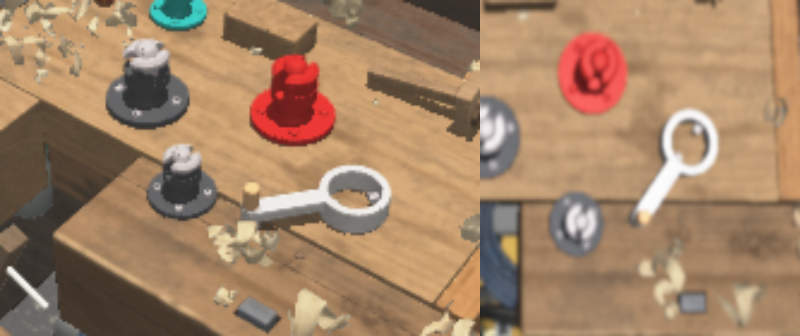

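The moves were refused because every row needs all six keys, so the picture shows the unchanged scene (collar at about (690,140) in the crop). I'm resending with full rows.

Emit:
move_arm([
  {"dx":0.39,"dy":-0.99,"dz":0,"rx":0,"ry":0,"rz":-0.02},
  {"dx":0.39,"dy":-0.99,"dz":0,"rx":0,"ry":0,"rz":-0.02},
  {"dx":0.39,"dy":-0.99,"dz":0,"rx":0,"ry":0,"rz":-0.02},
  {"dx":0.39,"dy":-0.99,"dz":0,"rx":0,"ry":0,"rz":-0.02},
  {"dx":0.39,"dy":-0.99,"dz":0,"rx":0,"ry":0,"rz":-0.02},
  {"dx":0.39,"dy":-0.99,"dz":0,"rx":0,"ry":0,"rz":-0.02},
  {"dx":0.39,"dy":-0.99,"dz":0,"rx":0,"ry":0,"rz":-0.02},
  {"dx":0.39,"dy":-0.99,"dz":0,"rx":0,"ry":0,"rz":-0.02},
  {"dx":0.39,"dy":-0.99,"dz":0,"rx":0,"ry":0,"rz":-0.02},
  {"dx":0.39,"dy":-0.99,"dz":0,"rx":0,"ry":0,"rz":-0.02},
], claw=100, newtons=60)

```text
t: 1.45
tcp_pos: [0.3358, 0.3295, 0.2313]
tool_rot: [0.245, 0.969, -0.0, 0.0]
force: [0.1, -0.6, -0.1]
finger_gap: 1.001
gripper_force: 0.0
```

Emit:
move_arm([
  {"dx":0.39,"dy":-0.99,"dz":0,"rx":0,"ry":0,"rz":-0.02},
  {"dx":0.39,"dy":-0.99,"dz":0,"rx":0,"ry":0,"rz":-0.02},
  {"dx":0.39,"dy":-0.99,"dz":0,"rx":0,"ry":0,"rz":-0.02},
  {"dx":0.39,"dy":-0.99,"dz":0,"rx":0,"ry":0,"rz":-0.02},
  {"dx":0.39,"dy":-0.99,"dz":0,"rx":0,"ry":0,"rz":-0.02},
  {"dx":0.39,"dy":-0.99,"dz":0,"rx":0,"ry":0,"rz":-0.02},
  {"dx":0.39,"dy":-0.99,"dz":0,"rx":0,"ry":0,"rz":-0.02},
  {"dx":0.39,"dy":-0.99,"dz":0,"rx":0,"ry":0,"rz":-0.02},
  {"dx":0.39,"dy":-0.99,"dz":0,"rx":0,"ry":0,"rz":-0.02},
  {"dx":0.39,"dy":-0.99,"dz":0,"rx":0,"ry":0,"rz":-0.02},
])

```text
t: 2.7
tcp_pos: [0.4333, 0.082, 0.2313]
tool_rot: [0.296, 0.955, 0.0, 0.0]
force: [0.1, 0.4, -0.2]
finger_gap: 1.003
gripper_force: 0.0
```

Emit:
move_arm([
  {"dx":0.39,"dy":-0.99,"dz":-0.4,"rx":0,"ry":0,"rz":-0.02},
  {"dx":0.39,"dy":-0.99,"dz":-0.4,"rx":0,"ry":0,"rz":-0.02},
  {"dx":0.39,"dy":-0.99,"dz":-0.4,"rx":0,"ry":0,"rz":-0.02},
  {"dx":0.39,"dy":-0.99,"dz":-0.4,"rx":0,"ry":0,"rz":-0.02},
  {"dx":0.39,"dy":-0.99,"dz":-0.4,"rx":0,"ry":0,"rz":-0.02},
  {"dx":0.39,"dy":-0.99,"dz":-0.4,"rx":0,"ry":0,"rz":-0.02},
  {"dx":0.39,"dy":-0.99,"dz":-0.4,"rx":0,"ry":0,"rz":-0.02},
  {"dx":0.39,"dy":-0.99,"dz":-0.4,"rx":0,"ry":0,"rz":-0.02},
  {"dx":0,"dy":0,"dz":-0.4,"rx":0,"ry":0,"rz":0},
  {"dx":0,"dy":0,"dz":0,"rx":0,"ry":0,"rz":0},
])

```text
t: 3.95
tcp_pos: [0.5097, -0.1143, 0.1402]
tool_rot: [0.335, 0.942, 0.0, -0.002]
force: [0.2, 0.2, -0.2]
finger_gap: 0.997
gripper_force: 0.0
```

Run:
```python
from h import *
for n in M: cv2.imwrite(f"pics/{n}1.png",cams.snapshot(n)[:,:,::-1])
s=sensors.sense();print(s['t'],s['tcp_pos'],s['tool_rot'],s['force'])
a=cv2.imread("pics/scene1.png")[200:340,200:400];b=cv2.imread("pics/top1.png")[170:310,270:430]
cv2.imwrite("pics/c1b.png",np.hstack([cv2.resize(a,(480,336)),cv2.resize(b,(320,280)).copy() if 0 else cv2.resize(b,(320,336))]))
```

```text
4.05 [ 0.51034203 -0.11412595  0.14116608] [ 3.34950663e-01  9.42235392e-01  1.41140204e-04 -7.07417321e-04] [ 0.34180085 -0.38026937  0.48742525]
```

View pics/c1b.png

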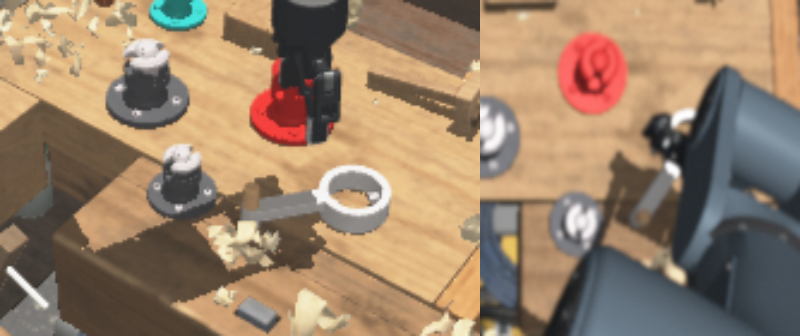

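The fingers hang over the arm with the gripper aligned to it (140.9° against 140.6°). I'm descending and gripping.

Emit:
move_arm([
  {"dx":0,"dy":-0.08,"dz":-0.9,"rx":0,"ry":0,"rz":0},
  {"dx":0,"dy":-0.08,"dz":-0.9,"rx":0,"ry":0,"rz":0},
  {"dx":0,"dy":0,"dz":-0.9,"rx":0,"ry":0,"rz":0},
  {"dx":0,"dy":0,"dz":-0.8,"rx":0,"ry":0,"rz":0},
  {"dx":0,"dy":0,"dz":-0.6,"rx":0,"ry":0,"rz":0},
  {"dx":0,"dy":0,"dz":-0.5,"rx":0,"ry":0,"rz":0},
  {"dx":0,"dy":0,"dz":-0.4,"rx":0,"ry":0,"rz":0},
  {"dx":0,"dy":0,"dz":-0.4,"rx":0,"ry":0,"rz":0},
  {"dx":0,"dy":0,"dz":0,"rx":0,"ry":0,"rz":0},
  {"dx":0,"dy":0,"dz":0,"rx":0,"ry":0,"rz":0},
])

```text
t: 5.3
tcp_pos: [0.5112, -0.1193, 0.0065]
tool_rot: [0.335, 0.942, -0.0, 0.0]
force: [-0.4, -0.4, -0.3]
finger_gap: 0.999
gripper_force: 0.0
```

Emit:
move_arm([
  {"dx":0,"dy":0,"dz":0,"rx":0,"ry":0,"rz":0},
  {"dx":0,"dy":0,"dz":0,"rx":0,"ry":0,"rz":0},
  {"dx":0,"dy":0,"dz":0,"rx":0,"ry":0,"rz":0},
  {"dx":0,"dy":0,"dz":0,"rx":0,"ry":0,"rz":0},
  {"dx":0,"dy":0,"dz":0,"rx":0,"ry":0,"rz":0},
  {"dx":0,"dy":0,"dz":0,"rx":0,"ry":0,"rz":0},
  {"dx":0,"dy":0,"dz":0,"rx":0,"ry":0,"rz":0},
  {"dx":0,"dy":0,"dz":0,"rx":0,"ry":0,"rz":0},
  {"dx":0,"dy":0,"dz":0,"rx":0,"ry":0,"rz":0},
  {"dx":0,"dy":0,"dz":0,"rx":0,"ry":0,"rz":0},
], claw=0, newtons=60)

```text
t: 6.55
tcp_pos: [0.5112, -0.1191, 0.0066]
tool_rot: [0.335, 0.942, -0.0, 0.0]
force: [0.3, 1.5, 5.1]
finger_gap: 0.242
gripper_force: 59.7
```

Emit:
move_arm([
  {"dx":0,"dy":0,"dz":0.4,"rx":0,"ry":0,"rz":0},
  {"dx":0,"dy":0,"dz":0.8,"rx":0,"ry":0,"rz":0},
  {"dx":0,"dy":0,"dz":0.8,"rx":0,"ry":0,"rz":0},
  {"dx":0,"dy":0,"dz":0.8,"rx":0,"ry":0,"rz":0},
  {"dx":0,"dy":0,"dz":0.8,"rx":0,"ry":0,"rz":0},
  {"dx":0,"dy":0,"dz":0.8,"rx":0,"ry":0,"rz":0},
  {"dx":0,"dy":0,"dz":0.8,"rx":0,"ry":0,"rz":0},
  {"dx":0,"dy":0.5,"dz":0,"rx":0,"ry":0,"rz":0.03},
  {"dx":0,"dy":0.8,"dz":0,"rx":0,"ry":0,"rz":0.03},
  {"dx":0,"dy":0.8,"dz":0,"rx":0,"ry":0,"rz":0.03},
])

```text
t: 7.8
tcp_pos: [0.5098, -0.0645, 0.1352]
tool_rot: [0.312, 0.95, 0.0, -0.002]
force: [-0.0, 0.0, -3.1]
finger_gap: 0.244
gripper_force: 58.9
```

Emit:
move_arm([
  {"dx":0,"dy":0.95,"dz":0,"rx":0,"ry":0,"rz":0.03},
  {"dx":0,"dy":0.95,"dz":0,"rx":0,"ry":0,"rz":0.03},
  {"dx":0,"dy":0.95,"dz":0,"rx":0,"ry":0,"rz":0.03},
  {"dx":0,"dy":0.95,"dz":0,"rx":0,"ry":0,"rz":0.03},
  {"dx":0,"dy":0.95,"dz":0,"rx":0,"ry":0,"rz":0.03},
  {"dx":0,"dy":0.95,"dz":0,"rx":0,"ry":0,"rz":0.03},
  {"dx":0,"dy":0.95,"dz":0,"rx":0,"ry":0,"rz":0.03},
  {"dx":0,"dy":0.95,"dz":0,"rx":0,"ry":0,"rz":0.03},
  {"dx":0,"dy":0.95,"dz":0,"rx":0,"ry":0,"rz":0.03},
  {"dx":0,"dy":0.7,"dz":0,"rx":0,"ry":0,"rz":0.03},
])

```text
t: 9.05
tcp_pos: [0.5097, 0.1667, 0.1355]
tool_rot: [0.236, 0.972, -0.0, -0.001]
force: [0.5, -1.4, -3.0]
finger_gap: 0.245
gripper_force: 58.9
```

Emit:
move_arm([
  {"dx":0,"dy":0,"dz":0,"rx":0,"ry":0,"rz":0},
  {"dx":0,"dy":0,"dz":-0.3,"rx":0,"ry":0,"rz":0},
  {"dx":0,"dy":0,"dz":-0.4,"rx":0,"ry":0,"rz":0},
  {"dx":0,"dy":0,"dz":-0.3,"rx":0,"ry":0,"rz":0},
  {"dx":0,"dy":0,"dz":-0.2,"rx":0,"ry":0,"rz":0},
  {"dx":0,"dy":0,"dz":0,"rx":0,"ry":0,"rz":0},
  {"dx":0,"dy":0,"dz":0,"rx":0,"ry":0,"rz":0},
  {"dx":0,"dy":0,"dz":0,"rx":0,"ry":0,"rz":0},
  {"dx":0,"dy":0,"dz":0,"rx":0,"ry":0,"rz":0},
  {"dx":0,"dy":0,"dz":0,"rx":0,"ry":0,"rz":0},
])

```text
t: 10.3
tcp_pos: [0.5111, 0.1647, 0.1065]
tool_rot: [0.238, 0.971, 0.0, 0.0]
force: [0.4, -0.1, -3.1]
finger_gap: 0.243
gripper_force: 59.0
```

Run:
```python
from h import *
for n in M: cv2.imwrite(f"pics/{n}2.png",cams.snapshot(n)[:,:,::-1])
s=sensors.sense();print(s['t'],s['tcp_pos'],s['tool_rot'],s['force'],s['finger_gap'])
g={n:gray(n,f"pics/{n}2.png") for n in M}
z=s['tcp_pos'][2]-.0066+.03
for nm in(("top",),("scene",),("top","scene")): print(nm,z,fit(g,[(z,.040,1),(z,.030,-1)],[.566,.142],nm))
c=[]
for n,w in(("scene",70),("top",50)):
  u,v=proj(n,[[.566,.142,.09]])[0].astype(int);c.append(cv2.resize(cv2.imread(f"pics/{n}2.png")[v-w:v+w,u-w:u+w],(400,400),interpolation=cv2.INTER_CUBIC))
cv2.imwrite("pics/c2.png",np.hstack(c))
```

```text
10.4 [0.51105225 0.16463815 0.10639824] [2.37570797e-01 9.71370223e-01 5.72167834e-06 7.29103088e-05] [ 0.85619996  0.58956106 -3.83033777] 0.24241913101867982
('top',) 0.1297982399332916 (array([0.5690254 , 0.13739044]), np.float64(-17.882511138916016))
('scene',) 0.1297982399332916 (array([0.5674621, 0.1345914]), np.float64(-70.70117950439453))
('top', 'scene') 0.1297982399332916 (array([0.56786721, 0.13469588]), np.float64(-87.04386901855469))
```

View pics/c2.png

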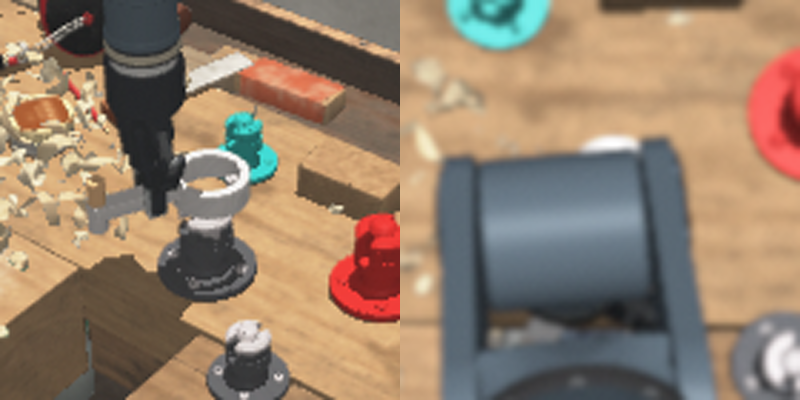

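The scene picture shows the collar hovering over the post (crop (210,185) above (208,235)). It measures (0.5675, 0.135) against the target (0.566, 0.142), so I'm correcting by −1.5 mm in x and +7 mm in y and lowering to just above the head.

Emit:
move_arm([
  {"dx":-0.03,"dy":0.14,"dz":0,"rx":0,"ry":0,"rz":0},
  {"dx":-0.03,"dy":0.14,"dz":0,"rx":0,"ry":0,"rz":0},
  {"dx":0,"dy":0,"dz":-0.2,"rx":0,"ry":0,"rz":0},
  {"dx":0,"dy":0,"dz":-0.2,"rx":0,"ry":0,"rz":0},
  {"dx":0,"dy":0,"dz":-0.2,"rx":0,"ry":0,"rz":0},
  {"dx":0,"dy":0,"dz":-0.2,"rx":0,"ry":0,"rz":0},
  {"dx":0,"dy":0,"dz":-0.1,"rx":0,"ry":0,"rz":0},
  {"dx":0,"dy":0,"dz":0,"rx":0,"ry":0,"rz":0},
  {"dx":0,"dy":0,"dz":0,"rx":0,"ry":0,"rz":0},
  {"dx":0,"dy":0,"dz":0,"rx":0,"ry":0,"rz":0},
])

```text
t: 11.65
tcp_pos: [0.5097, 0.1716, 0.084]
tool_rot: [0.238, 0.971, 0.0, 0.0]
force: [-0.4, 0.2, -2.6]
finger_gap: 0.244
gripper_force: 59.0
```

Run:
```python
from h import *
cv2.imwrite(f"pics/scene3.png",cams.snapshot("scene")[:,:,::-1])
s=sensors.sense();print(s['t'],s['tcp_pos'],s['tool_rot'],s['force'],s['ft_torque'])
g={"scene":gray("scene","pics/scene3.png")}
z=s['tcp_pos'][2]-.0066+.03
print(z,fit(g,[(z,.040,1),(z,.030,-1)],[.566,.142],("scene",)))
u,v=proj("scene",[[.566,.142,.09]])[0].astype(int);w=40
cv2.imwrite("pics/c3.png",cv2.resize(cv2.imread(f"pics/scene3.png")[v-w:v+w,u-w:u+w],(600,600),interpolation=cv2.INTER_CUBIC))
```

```text
11.7 [0.50969422 0.17163091 0.08400504] [2.37611021e-01 9.71360363e-01 7.52201649e-05 2.06596032e-04] [ 0.43674676 -0.18131545 -2.12205191] [ 0.04594898  0.14655675 -0.04845821]
0.10740504206041576 (array([0.5654443 , 0.14159542]), np.float64(-68.05223846435547))
```

View pics/c3.png

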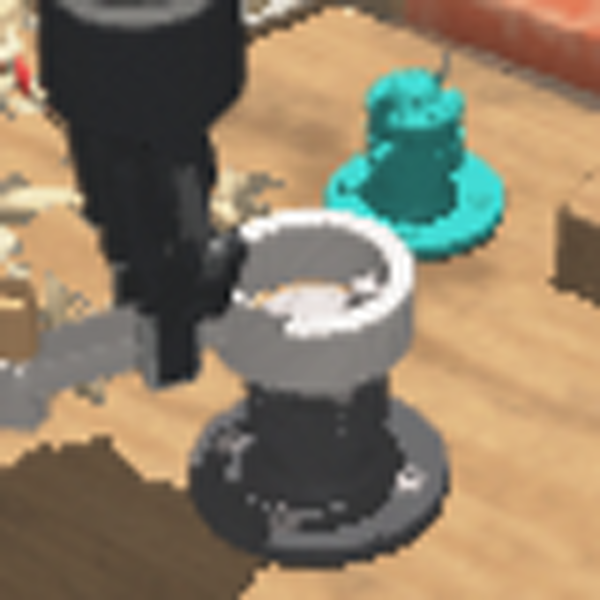

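The nose now sits inside the collar's bore (crop (320,300)) and no contact force shows. I'm lowering gently.

Emit:
move_arm([
  {"dx":0,"dy":0.01,"dz":-0.05,"rx":0,"ry":0,"rz":0},
  {"dx":0,"dy":0.01,"dz":-0.05,"rx":0,"ry":0,"rz":0},
  {"dx":0,"dy":0,"dz":-0.05,"rx":0,"ry":0,"rz":0},
  {"dx":0,"dy":0,"dz":-0.05,"rx":0,"ry":0,"rz":0},
  {"dx":0,"dy":0,"dz":-0.04,"rx":0,"ry":0,"rz":0},
  {"dx":0,"dy":0,"dz":-0.04,"rx":0,"ry":0,"rz":0},
  {"dx":0,"dy":0,"dz":0,"rx":0,"ry":0,"rz":0},
  {"dx":0,"dy":0,"dz":0,"rx":0,"ry":0,"rz":0},
  {"dx":0,"dy":0,"dz":0,"rx":0,"ry":0,"rz":0},
  {"dx":0,"dy":0,"dz":0,"rx":0,"ry":0,"rz":0},
])

```text
t: 12.95
tcp_pos: [0.5096, 0.1721, 0.0769]
tool_rot: [0.238, 0.971, 0.0, 0.0]
force: [0.5, -0.4, -2.1]
finger_gap: 0.245
gripper_force: 59.0
```

The lugs are already below the head's top with no extra force, so they are in the slots. I'm continuing down.

Emit:
move_arm([
  {"dx":0,"dy":0,"dz":-0.1,"rx":0,"ry":0,"rz":0},
  {"dx":0,"dy":0,"dz":-0.1,"rx":0,"ry":0,"rz":0},
  {"dx":0,"dy":0,"dz":-0.1,"rx":0,"ry":0,"rz":0},
  {"dx":0,"dy":0,"dz":-0.1,"rx":0,"ry":0,"rz":0},
  {"dx":0,"dy":0,"dz":-0.1,"rx":0,"ry":0,"rz":0},
  {"dx":0,"dy":0,"dz":-0.1,"rx":0,"ry":0,"rz":0},
  {"dx":0,"dy":0,"dz":-0.08,"rx":0,"ry":0,"rz":0},
  {"dx":0,"dy":0,"dz":0,"rx":0,"ry":0,"rz":0},
  {"dx":0,"dy":0,"dz":0,"rx":0,"ry":0,"rz":0},
  {"dx":0,"dy":0,"dz":0,"rx":0,"ry":0,"rz":0},
])

```text
t: 14.2
tcp_pos: [0.5097, 0.1721, 0.0599]
tool_rot: [0.238, 0.971, 0.0, 0.0]
force: [-0.0, -0.6, -3.3]
finger_gap: 0.243
gripper_force: 59.0
```

Emit:
move_arm([
  {"dx":0,"dy":0,"dz":-0.04,"rx":0,"ry":0,"rz":0},
  {"dx":0,"dy":0,"dz":-0.04,"rx":0,"ry":0,"rz":0},
  {"dx":0,"dy":0,"dz":-0.03,"rx":0,"ry":0,"rz":0},
  {"dx":0,"dy":0,"dz":0,"rx":0,"ry":0,"rz":0},
  {"dx":0,"dy":0,"dz":0,"rx":0,"ry":0,"rz":0},
  {"dx":0,"dy":0,"dz":0,"rx":0,"ry":0,"rz":0},
  {"dx":0,"dy":0,"dz":0,"rx":0,"ry":0,"rz":0},
  {"dx":0,"dy":0,"dz":0,"rx":0,"ry":0,"rz":0},
  {"dx":0,"dy":0,"dz":0,"rx":0,"ry":0,"rz":0},
  {"dx":0,"dy":0,"dz":0,"rx":0,"ry":0,"rz":0},
])

```text
t: 15.45
tcp_pos: [0.5096, 0.1721, 0.0571]
tool_rot: [0.238, 0.971, -0.0, 0.0]
force: [0.3, 0.1, -3.0]
finger_gap: 0.245
gripper_force: 59.0
```

Emit:
move_arm([
  {"dx":0,"dy":0,"dz":0,"rx":0,"ry":0,"rz":0},
  {"dx":0,"dy":0,"dz":0,"rx":0,"ry":0,"rz":0},
  {"dx":0,"dy":0,"dz":0,"rx":0,"ry":0,"rz":0},
  {"dx":0,"dy":0,"dz":0,"rx":0,"ry":0,"rz":0},
  {"dx":0,"dy":0,"dz":0.4,"rx":0,"ry":0,"rz":0},
  {"dx":0,"dy":0,"dz":0.6,"rx":0,"ry":0,"rz":0},
  {"dx":0,"dy":0,"dz":0.8,"rx":0,"ry":0,"rz":0},
  {"dx":0,"dy":0,"dz":0.8,"rx":0,"ry":0,"rz":0},
  {"dx":0,"dy":0,"dz":0.8,"rx":0,"ry":0,"rz":0},
  {"dx":0,"dy":0,"dz":0,"rx":0,"ry":0,"rz":0},
], claw=60)

```text
t: 16.7
tcp_pos: [0.511, 0.1724, 0.1445]
tool_rot: [0.238, 0.971, 0.001, 0.002]
force: [0.2, -0.2, -1.0]
finger_gap: 0.602
gripper_force: 0.0
```

Run:
```python
from h import *
cv2.imwrite(f"pics/scene4.png",cams.snapshot("scene")[:,:,::-1])
s=sensors.sense();print(s['t'],s['tcp_pos'],s['force'],s['ft_torque'])
g={"scene":gray("scene","pics/scene4.png")}
for z in (.08,.072):print(z,fit(g,[(z,.040,1),(z,.030,-1)],[.566,.142],("scene",)))
u,v=proj("scene",[[.53,.15,.07]])[0].astype(int);w=45
cv2.imwrite("pics/c4.png",cv2.resize(cv2.imread(f"pics/scene4.png")[v-w:v+w,u-w:u+w],(600,600),interpolation=cv2.INTER_CUBIC))
```

```text
16.75 [0.51012882 0.17222567 0.14330908] [-0.33967351  0.37512202  0.3489145 ] [-0.01839977  0.01668354 -0.01011813]
0.08 (array([0.56614346, 0.14187364]), np.float64(-97.10323333740234))
0.072 (array([0.57427936, 0.14839292]), np.float64(-96.56256103515625))
```

View pics/c4.png

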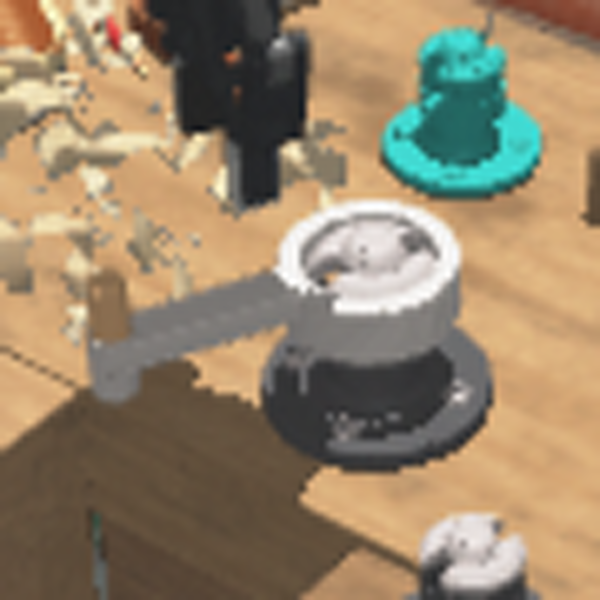

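The collar hangs on the post: the head shows inside the ring (crop (370,250)), the arm points to the peg at (110,330), and the fit agrees with z_top = 80 mm, so the lugs are on the ledge. Next I shut the fingers and come down beside the arm on its counter-clockwise side.

Emit:
move_arm([
  {"dx":-0.52,"dy":-0.38,"dz":0,"rx":0,"ry":0,"rz":0},
  {"dx":-0.52,"dy":-0.38,"dz":0,"rx":0,"ry":0,"rz":0},
  {"dx":-0.52,"dy":-0.38,"dz":0,"rx":0,"ry":0,"rz":0},
  {"dx":0,"dy":0,"dz":0,"rx":0,"ry":0,"rz":0},
  {"dx":0,"dy":0,"dz":-0.5,"rx":0,"ry":0,"rz":0},
  {"dx":0,"dy":0,"dz":-0.8,"rx":0,"ry":0,"rz":0},
  {"dx":0,"dy":0,"dz":-0.8,"rx":0,"ry":0,"rz":0},
  {"dx":0,"dy":0,"dz":-0.8,"rx":0,"ry":0,"rz":0},
  {"dx":0,"dy":0,"dz":-0.5,"rx":0,"ry":0,"rz":0},
  {"dx":0,"dy":0,"dz":0,"rx":0,"ry":0,"rz":0},
], claw=0, newtons=20)

```text
t: 18.0
tcp_pos: [0.4702, 0.1437, 0.0559]
tool_rot: [0.238, 0.971, -0.0, -0.001]
force: [0.2, -0.5, 0.3]
finger_gap: -0.005
gripper_force: 0.0
```

```bash
cat > arc.py <<'E'
import numpy as np,sys
from station import sensors
# per-row dx,dy,rz for offset o behind the arm axis, radius r, from arm angle a0 to a1 in 10 rows
a0,a1,o,r=map(float,sys.argv[1:]);c=np.array([.566,.142])
def P(a): a=np.radians(a);return c+r*np.array([np.cos(a),np.sin(a)])-o*np.array([np.sin(a),-np.cos(a)])
p=sensors.sense()['tcp_pos'][:2];print("tcp",p,"start",P(a0))
A=np.linspace(a0,a1,11);Q=np.array([P(a) for a in A])
print(np.round(np.diff(Q,axis=0)/.025,2).tolist(),"rz",round((a1-a0)/300,3))
E
python3 arc.py 154 130 .0255 .085; python3 arc.py 130 106 .0255 .085;python3 arc.py 106 82 .0255 .085;python3 arc.py 82 58 .0255 .085
```

```text
tcp [0.47016286 0.1437158 ] start [0.47842404 0.1563423 ]
[[0.03, 0.15], [0.03, 0.14], [0.04, 0.14], [0.05, 0.14], [0.05, 0.14], [0.06, 0.14], [0.06, 0.13], [0.07, 0.13], [0.07, 0.13], [0.08, 0.13]] rz -0.08
tcp [0.47016286 0.1437158 ] start [0.49182892 0.19072269]
[[0.08, 0.12], [0.09, 0.12], [0.09, 0.12], [0.1, 0.11], [0.1, 0.11], [0.11, 0.1], [0.11, 0.1], [0.12, 0.09], [0.12, 0.09], [0.12, 0.08]] rz -0.08
tcp [0.47016286 0.1437158 ] start [0.51805865 0.21667849]
[[0.13, 0.08], [0.13, 0.07], [0.13, 0.07], [0.14, 0.06], [0.14, 0.06], [0.14, 0.05], [0.14, 0.04], [0.14, 0.04], [0.15, 0.03], [0.15, 0.03]] rz -0.08
tcp [0.47016286 0.1437158 ] start [0.55257788 0.2297217 ]
[[0.15, 0.02], [0.15, 0.01], [0.15, 0.01], [0.15, 0.0], [0.15, -0.01], [0.15, -0.01], [0.15, -0.02], [0.15, -0.02], [0.15, -0.03], [0.14, -0.04]] rz -0.08
```

Emit:
move_arm([
  {"dx":0.11,"dy":0.17,"dz":0,"rx":0,"ry":0,"rz":0},
  {"dx":0.11,"dy":0.17,"dz":0,"rx":0,"ry":0,"rz":0},
  {"dx":0.11,"dy":0.17,"dz":0,"rx":0,"ry":0,"rz":0},
  {"dx":0.03,"dy":0.15,"dz":0,"rx":0,"ry":0,"rz":-0.08},
  {"dx":0.03,"dy":0.14,"dz":0,"rx":0,"ry":0,"rz":-0.08},
  {"dx":0.04,"dy":0.14,"dz":0,"rx":0,"ry":0,"rz":-0.08},
  {"dx":0.05,"dy":0.14,"dz":0,"rx":0,"ry":0,"rz":-0.08},
  {"dx":0,"dy":0,"dz":0,"rx":0,"ry":0,"rz":0},
  {"dx":0,"dy":0,"dz":0,"rx":0,"ry":0,"rz":0},
  {"dx":0,"dy":0,"dz":0,"rx":0,"ry":0,"rz":0},
])

```text
t: 19.25
tcp_pos: [0.4826, 0.1706, 0.0572]
tool_rot: [0.318, 0.948, 0.0, 0.0]
force: [-0.1, 0.3, -0.5]
finger_gap: 0.001
gripper_force: 0.1
```

```bash
cat > chk.py <<'E'
from h import *
import sys,subprocess
k,a=sys.argv[1:3]
for n in M: cv2.imwrite(f"pics/{n}{k}.png",cams.snapshot(n)[:,:,::-1])
g={"scene":gray("scene",f"pics/scene{k}.png")}
s=sensors.sense();print(round(s['t'],2),s['tcp_pos'].round(4),s['force'].round(1))
def best(f,lo,hi):
    z=np.arange(lo,hi,.0005);v=[f(t) for t in z];return round(z[np.argmax(v)],4),round(max(v),1)
print("top z",best(lambda z:contrast(g,"scene",.566,.142,z,.04,1,.002)+contrast(g,"scene",.566,.142,z,.03,-1,.002),.066,.090))
# arm angle: bright spread of peg (wood colour) in scene
hsv=cv2.cvtColor(cv2.imread(f"pics/scene{k}.png"),cv2.COLOR_BGR2HSV)
E
python3 chk.py 5 142
python3 - <<'E'
from h import *
w=45;u,v=proj("scene",[[.53,.15,.07]])[0].astype(int)
a=cv2.imread("pics/scene5.png")[v-w:v+w,u-w:u+w]
cv2.imwrite("pics/c5.png",cv2.resize(a,(500,500),interpolation=cv2.INTER_CUBIC))
E
```

```text
19.35 [0.4825 0.1705 0.0571] [0.1 0.1 0.2]
top z (np.float64(0.0795), np.float32(84.7))
```

View pics/c5.png

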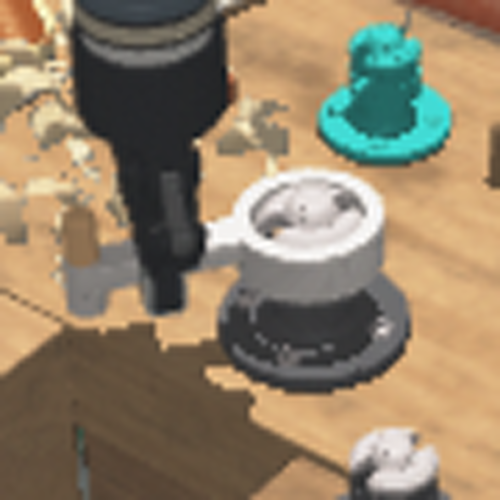

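The arm is turning on the post: the peg moved from about (92,275) to (82,260) in crop scale, and the collar top is still at 79.5 mm. I'll continue to just short of the earliest notch position.

Emit:
move_arm([
  {"dx":0.05,"dy":0.14,"dz":0,"rx":0,"ry":0,"rz":-0.08},
  {"dx":0.06,"dy":0.14,"dz":0,"rx":0,"ry":0,"rz":-0.08},
  {"dx":0.06,"dy":0.13,"dz":0,"rx":0,"ry":0,"rz":-0.08},
  {"dx":0.07,"dy":0.13,"dz":0,"rx":0,"ry":0,"rz":-0.08},
  {"dx":0.07,"dy":0.13,"dz":0,"rx":0,"ry":0,"rz":-0.08},
  {"dx":0.08,"dy":0.13,"dz":0,"rx":0,"ry":0,"rz":-0.08},
  {"dx":0.08,"dy":0.12,"dz":0,"rx":0,"ry":0,"rz":-0.08},
  {"dx":0.09,"dy":0.12,"dz":0,"rx":0,"ry":0,"rz":-0.08},
  {"dx":0,"dy":0,"dz":0,"rx":0,"ry":0,"rz":0},
  {"dx":0,"dy":0,"dz":0,"rx":0,"ry":0,"rz":0},
])

```text
t: 20.6
tcp_pos: [0.4964, 0.1965, 0.057]
tool_rot: [0.471, 0.882, -0.0, -0.0]
force: [-0.1, -0.6, -0.0]
finger_gap: -0.0
gripper_force: 0.1
```

```bash
cat >> chk.py <<'E'
# arm angle by the pale peg's wood colour along the peg circle (z = collar underside + 45 mm)
def ang(n,zu):
    im=cv2.imread(f"pics/{n}{k}.png").astype(np.float32)
    T=np.radians(np.arange(40,160,1.0));P=np.c_[.566+.12*np.cos(T),.142+.12*np.sin(T),0*T+zu+.048]
    p0=proj(n,P);b=cv2.imread(f"pics/{n}0.png").astype(np.float32)
    return T,np.array([np.abs(samp(im[:,:,c],p0)-samp(b[:,:,c],p0)) for c in range(3)]).sum(0)
T,d=ang("scene",.05);print("diff>60 deg:",np.degrees(T[d>60]).astype(int).tolist())
E
python3 chk.py 6 118
```

```text
20.7 [0.4964 0.1965 0.057 ] [-1.  -0.8 -0. ]
top z (np.float64(0.08), np.float32(83.1))
diff>60 deg: [66, 67, 68, 69, 70, 71, 72, 73, 74, 75, 76, 77, 78, 79, 80, 81, 82, 83, 84, 85, 86, 87, 88, 89, 90, 91, 92, 93, 94, 95, 96, 97, 98, 99, 100, 101, 102, 103, 104, 105, 106, 107, 108, 109, 110, 111, 118, 119, 119, 121, 122, 123, 124, 125, 126, 127, 128, 129, 130, 139, 140, 141, 142, 143, 144, 145, 146, 147, 148, 149, 150, 151, 152, 153, 154, 155, 156, 157]
```

Emit:
move_arm([
  {"dx":0.09,"dy":0.12,"dz":0,"rx":0,"ry":0,"rz":-0.08},
  {"dx":0.1,"dy":0.11,"dz":0,"rx":0,"ry":0,"rz":-0.08},
  {"dx":0.1,"dy":0.11,"dz":0,"rx":0,"ry":0,"rz":-0.08},
  {"dx":0.05,"dy":0.05,"dz":0,"rx":0,"ry":0,"rz":-0.04},
  {"dx":0,"dy":0,"dz":0,"rx":0,"ry":0,"rz":0},
  {"dx":0,"dy":0,"dz":0,"rx":0,"ry":0,"rz":0},
  {"dx":0,"dy":0,"dz":0,"rx":0,"ry":0,"rz":0},
  {"dx":0,"dy":0,"dz":0,"rx":0,"ry":0,"rz":0},
  {"dx":0,"dy":0,"dz":0,"rx":0,"ry":0,"rz":0},
  {"dx":0,"dy":0,"dz":0,"rx":0,"ry":0,"rz":0},
])

```text
t: 21.95
tcp_pos: [0.505, 0.2064, 0.0571]
tool_rot: [0.535, 0.845, -0.0, -0.0]
force: [-0.1, 0.1, 0.5]
finger_gap: 0.001
gripper_force: 0.2
```

```bash
sed -i 's/^T,d=ang.*$//' chk.py; python3 chk.py 7 115
```

```text
22.05 [0.505  0.2063 0.0571] [-0.7 -0.5  0.6]
top z (np.float64(0.08), np.float32(83.1))
```

Emit:
move_arm([
  {"dx":0.06,"dy":0.05,"dz":0,"rx":0,"ry":0,"rz":-0.042},
  {"dx":0.06,"dy":0.05,"dz":0,"rx":0,"ry":0,"rz":-0.042},
  {"dx":0.06,"dy":0.05,"dz":0,"rx":0,"ry":0,"rz":-0.042},
  {"dx":0.06,"dy":0.05,"dz":0,"rx":0,"ry":0,"rz":-0.042},
  {"dx":0,"dy":0,"dz":0,"rx":0,"ry":0,"rz":0},
  {"dx":0,"dy":0,"dz":0,"rx":0,"ry":0,"rz":0},
  {"dx":0,"dy":0,"dz":0,"rx":0,"ry":0,"rz":0},
  {"dx":0,"dy":0,"dz":0,"rx":0,"ry":0,"rz":0},
  {"dx":0,"dy":0,"dz":0,"rx":0,"ry":0,"rz":0},
  {"dx":0,"dy":0,"dz":0,"rx":0,"ry":0,"rz":0},
])

```text
t: 23.3
tcp_pos: [0.5111, 0.2113, 0.0571]
tool_rot: [0.572, 0.82, 0.0, 0.0]
force: [-0.8, -0.7, 0.1]
finger_gap: -0.004
gripper_force: 0.0
```

```bash
python3 chk.py 8 110; python3 arc.py 110 80 .0255 .085
```

```text
23.4 [0.5111 0.2114 0.0571] [ 1.  -0.7  0.1]
top z (np.float64(0.0795), np.float32(88.6))
tcp [0.51107458 0.21136057] start [0.51296613 0.21315236]
[[0.15, 0.11], [0.16, 0.1], [0.16, 0.09], [0.17, 0.08], [0.17, 0.07], [0.17, 0.06], [0.18, 0.05], [0.18, 0.05], [0.18, 0.04], [0.18, 0.03]] rz -0.1
```

Emit:
move_arm([
  {"dx":0.08,"dy":0.06,"dz":0,"rx":0,"ry":0,"rz":-0.05},
  {"dx":0.08,"dy":0.06,"dz":0,"rx":0,"ry":0,"rz":-0.05},
  {"dx":0.08,"dy":0.05,"dz":0,"rx":0,"ry":0,"rz":-0.05},
  {"dx":0.08,"dy":0.05,"dz":0,"rx":0,"ry":0,"rz":-0.05},
  {"dx":0,"dy":0,"dz":0,"rx":0,"ry":0,"rz":0},
  {"dx":0,"dy":0,"dz":0,"rx":0,"ry":0,"rz":0},
  {"dx":0,"dy":0,"dz":0,"rx":0,"ry":0,"rz":0},
  {"dx":0,"dy":0,"dz":0,"rx":0,"ry":0,"rz":0},
  {"dx":0,"dy":0,"dz":0,"rx":0,"ry":0,"rz":0},
  {"dx":0,"dy":0,"dz":0,"rx":0,"ry":0,"rz":0},
])

```text
t: 24.65
tcp_pos: [0.519, 0.2168, 0.0571]
tool_rot: [0.614, 0.789, 0.0, 0.0]
force: [-0.0, 0.2, -0.0]
finger_gap: -0.004
gripper_force: 0.0
```

```bash
python3 chk.py 9 104
```

```text
24.75 [0.5191 0.2169 0.0571] [ 0.2 -0.1  1. ]
top z (np.float64(0.0795), np.float32(91.4))
```

Emit:
move_arm([
  {"dx":0.08,"dy":0.05,"dz":0,"rx":0,"ry":0,"rz":-0.05},
  {"dx":0.08,"dy":0.05,"dz":0,"rx":0,"ry":0,"rz":-0.05},
  {"dx":0.09,"dy":0.04,"dz":0,"rx":0,"ry":0,"rz":-0.05},
  {"dx":0.09,"dy":0.04,"dz":0,"rx":0,"ry":0,"rz":-0.05},
  {"dx":0,"dy":0,"dz":0,"rx":0,"ry":0,"rz":0},
  {"dx":0,"dy":0,"dz":0,"rx":0,"ry":0,"rz":0},
  {"dx":0,"dy":0,"dz":0,"rx":0,"ry":0,"rz":0},
  {"dx":0,"dy":0,"dz":0,"rx":0,"ry":0,"rz":0},
  {"dx":0,"dy":0,"dz":0,"rx":0,"ry":0,"rz":0},
  {"dx":0,"dy":0,"dz":0,"rx":0,"ry":0,"rz":0},
])

```text
t: 26.0
tcp_pos: [0.5276, 0.2214, 0.0571]
tool_rot: [0.654, 0.756, 0.0, 0.0]
force: [-0.2, -0.4, -0.0]
finger_gap: 0.002
gripper_force: 0.0
```

```bash
python3 chk.py 10 98
```

```text
26.1 [0.5275 0.2214 0.0571] [ 0.  -0.3 -0.1]
top z (np.float64(0.0795), np.float32(91.3))
```

Emit:
move_arm([
  {"dx":0.09,"dy":0.04,"dz":0,"rx":0,"ry":0,"rz":-0.05},
  {"dx":0.09,"dy":0.04,"dz":0,"rx":0,"ry":0,"rz":-0.05},
  {"dx":0.09,"dy":0.03,"dz":0,"rx":0,"ry":0,"rz":-0.05},
  {"dx":0.09,"dy":0.03,"dz":0,"rx":0,"ry":0,"rz":-0.05},
  {"dx":0,"dy":0,"dz":0,"rx":0,"ry":0,"rz":0},
  {"dx":0,"dy":0,"dz":0,"rx":0,"ry":0,"rz":0},
  {"dx":0,"dy":0,"dz":0,"rx":0,"ry":0,"rz":0},
  {"dx":0,"dy":0,"dz":0,"rx":0,"ry":0,"rz":0},
  {"dx":0,"dy":0,"dz":0,"rx":0,"ry":0,"rz":0},
  {"dx":0,"dy":0,"dz":0,"rx":0,"ry":0,"rz":0},
])

```text
t: 27.35
tcp_pos: [0.5365, 0.2249, 0.0571]
tool_rot: [0.693, 0.721, -0.0, 0.0]
force: [0.8, 0.1, -1.1]
finger_gap: 0.004
gripper_force: 0.0
```

```bash
python3 chk.py 11 92
python3 - <<'E'
from h import *
w=45;u,v=proj("scene",[[.55,.18,.07]])[0].astype(int)
a=cv2.imread("pics/scene11.png")[v-w:v+w,u-w:u+w]
cv2.imwrite("pics/c11.png",cv2.resize(a,(500,500),interpolation=cv2.INTER_CUBIC))
E
```

```text
27.45 [0.5366 0.2249 0.0571] [-0.3 -0.3 -0.1]
top z (np.float64(0.0875), np.float32(42.9))
```

View pics/c11.png

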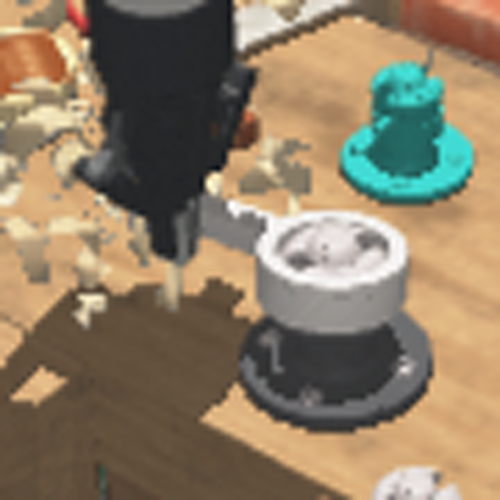

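Run:
```python
from h import *
for k in(10,11):
  g={"scene":gray("scene",f"pics/scene{k}.png")}
  for z in(.08,.072):print(k,z,fit(g,[(z,.040,1),(z,.030,-1)],[.566,.142],("scene",)))
  d=[round(float(contrast(g,"scene",.566,.142,z,.04,1,.002)+contrast(g,"scene",.566,.142,z,.03,-1,.002)),0) for z in np.arange(.066,.09,.002)];print(d)
```

```text
10 0.08 (array([0.56581595, 0.14143078]), np.float64(-99.73049926757812))
10 0.072 (array([0.57381746, 0.14779754]), np.float64(-99.58313751220703))
[-17.0, -23.0, -26.0, -13.0, 16.0, 52.0, 84.0, 90.0, 68.0, 37.0, 16.0, 6.0]
11 0.08 (array([0.57490742, 0.14713529]), np.float64(-54.09468460083008))
11 0.072 (array([0.58098141, 0.15275208]), np.float64(-53.811492919921875))
[-15.0, -20.0, -22.0, -15.0, -3.0, 17.0, 31.0, 33.0, 35.0, 34.0, 41.0, 42.0]
```

```bash
cat > tilt.py <<'E'
from h import *
from scipy.optimize import differential_evolution as DE
def tc(p,r):
    z,a,b,x,y=p;c=circ(0,0,0,r);return np.c_[c[:,0]+x,c[:,1]+y,z+a*c[:,0]+b*c[:,1]]
def val(g,p,d=.002):
    f=lambda r:samp(g,proj("scene",tc(p,r)))
    return np.clip(f(.04-d)-f(.04+d),-60,60).mean()-np.clip(f(.03-d)-f(.03+d),-60,60).mean()
def solve(k):
    g=gray("scene",f"pics/scene{k}.png")
    o=DE(lambda p:-val(g,p),[(.066,.09),(-.3,.3),(-.3,.3),(.565,.567),(.141,.143)],seed=1,maxiter=60,popsize=12)
    print(k,"z,slope x,y",o.x.round(3),round(-o.fun,1))
if __name__=="__main__":
    import sys
    for k in sys.argv[1:]: solve(k)
E
python3 tilt.py 4 10 11
python3 - <<'E'
from h import *
g={k:gray("",f"pics/scene{k}.png") for k in(9,10,11)}
u,v=proj("scene",[[.566,.142,.07]])[0].round().astype(int);print(u,v)
for c in(u-10,u,u+6,u+12):
  print(c-u)
  for k in g: print(k,g[k][v-20:v+16,c].astype(int).tolist())
E
```

```text
4 z,slope x,y [ 0.079  0.024 -0.003  0.566  0.143] 88.9
10 z,slope x,y [ 0.08  -0.002 -0.003  0.565  0.141] 91.4
11 z,slope x,y [ 0.082 -0.139 -0.044  0.567  0.141] 83.8
260 224
-10
9 [138, 139, 185, 163, 165, 124, 162, 173, 179, 181, 186, 189, 240, 242, 242, 218, 147, 137, 132, 215, 231, 241, 241, 213, 131, 119, 119, 120, 121, 121, 124, 103, 96, 111, 64, 104]
10 [137, 139, 184, 163, 166, 124, 163, 173, 179, 181, 187, 181, 240, 242, 242, 219, 148, 132, 138, 190, 240, 241, 241, 183, 125, 120, 122, 121, 122, 122, 122, 93, 95, 111, 109, 108]
11 [138, 139, 185, 164, 166, 124, 163, 173, 179, 181, 206, 239, 241, 241, 241, 227, 196, 194, 239, 240, 235, 150, 131, 133, 133, 132, 133, 133, 130, 94, 59, 85, 95, 112, 110, 108]
0
9 [151, 154, 167, 181, 182, 181, 174, 187, 192, 232, 241, 157, 204, 230, 228, 229, 229, 217, 194, 186, 207, 227, 219, 215, 242, 241, 152, 130, 131, 127, 128, 130, 130, 113, 65, 57]
10 [152, 154, 168, 181, 182, 181, 176, 188, 192, 231, 241, 160, 205, 230, 228, 229, 229, 217, 194, 187, 207, 227, 219, 219, 242, 207, 142, 129, 129, 130, 131, 130, 129, 112, 65, 56]
11 [152, 1
[... 537 characters left out ...]
 172, 172, 172, 171, 113, 83, 170, 169, 176, 201, 241, 203, 182, 122, 112, 112, 187, 227, 230, 224, 243, 243, 157, 147, 148, 145, 146, 145, 143, 142, 102, 61, 55, 53, 53]
12
9 [82, 84, 85, 114, 168, 134, 161, 97, 76, 147, 161, 164, 170, 210, 241, 243, 243, 243, 243, 243, 240, 165, 128, 122, 120, 120, 120, 118, 117, 111, 109, 110, 107, 62, 53, 54]
10 [82, 84, 84, 114, 168, 133, 162, 97, 75, 147, 161, 164, 167, 212, 241, 242, 243, 243, 243, 243, 240, 189, 130, 123, 122, 120, 119, 118, 116, 107, 110, 110, 108, 62, 54, 53]
11 [82, 84, 85, 114, 168, 134, 162, 98, 75, 147, 161, 164, 167, 212, 241, 241, 241, 242, 242, 242, 221, 145, 130, 129, 127, 125, 124, 122, 117, 111, 110, 107, 107, 62, 53, 53]
```

The rim fit shows the collar has rolled about 8°: the −x side is up and the leading edge of the lugs is dipped. That suggests the lugs are entering the notch while being tipped by the push. I'm backing the pusher off to let it settle.

Emit:
move_arm([
  {"dx":-0.1,"dy":0,"dz":0,"rx":0,"ry":0,"rz":0},
  {"dx":-0.1,"dy":0,"dz":0,"rx":0,"ry":0,"rz":0},
  {"dx":-0.1,"dy":0,"dz":0,"rx":0,"ry":0,"rz":0},
  {"dx":-0.1,"dy":0,"dz":0,"rx":0,"ry":0,"rz":0},
  {"dx":0,"dy":0,"dz":0,"rx":0,"ry":0,"rz":0},
  {"dx":0,"dy":0,"dz":0,"rx":0,"ry":0,"rz":0},
  {"dx":0,"dy":0,"dz":0,"rx":0,"ry":0,"rz":0},
  {"dx":0,"dy":0,"dz":0,"rx":0,"ry":0,"rz":0},
  {"dx":0,"dy":0,"dz":0,"rx":0,"ry":0,"rz":0},
  {"dx":0,"dy":0,"dz":0,"rx":0,"ry":0,"rz":0},
])

```text
t: 28.7
tcp_pos: [0.5265, 0.2249, 0.057]
tool_rot: [0.693, 0.721, -0.0, -0.0]
force: [-0.5, -1.0, -0.2]
finger_gap: -0.001
gripper_force: 0.0
```

```bash
python3 chk.py 12 92;python3 tilt.py 12
```

```text
28.8 [0.5265 0.2249 0.057 ] [0.4 0.2 0.4]
top z (np.float64(0.0875), np.float32(45.7))
12 z,slope x,y [ 0.083 -0.131 -0.048  0.566  0.141] 81.0
```

The tilt is stable without the pusher. The lugs are about half over the notch edge and tipped in, so they need a bit more turn to clear the ledge. I'll push low on the peg, at lug height, so that the push does not tip the collar.

Emit:
move_arm([
  {"dx":0,"dy":0.48,"dz":-0.12,"rx":0,"ry":0,"rz":0},
  {"dx":0,"dy":0.48,"dz":-0.12,"rx":0,"ry":0,"rz":0},
  {"dx":0,"dy":0.48,"dz":-0.12,"rx":0,"ry":0,"rz":0},
  {"dx":0.12,"dy":0,"dz":0,"rx":0,"ry":0,"rz":0},
  {"dx":0.12,"dy":0,"dz":0,"rx":0,"ry":0,"rz":0},
  {"dx":0.12,"dy":0,"dz":0,"rx":0,"ry":0,"rz":0},
  {"dx":0.12,"dy":0.03,"dz":0,"rx":0,"ry":0,"rz":-0.05},
  {"dx":0.12,"dy":0.03,"dz":0,"rx":0,"ry":0,"rz":-0.05},
  {"dx":0,"dy":0,"dz":0,"rx":0,"ry":0,"rz":0},
  {"dx":0,"dy":0,"dz":0,"rx":0,"ry":0,"rz":0},
])

```text
t: 30.05
tcp_pos: [0.5417, 0.2623, 0.0481]
tool_rot: [0.712, 0.703, 0.0, 0.0]
force: [-0.9, 1.5, 0.3]
finger_gap: -0.002
gripper_force: 0.0
```

```bash
python3 chk.py 13 89;python3 tilt.py 13; python3 arc.py 89 69 .0255 .12
```

```text
30.15 [0.5416 0.2623 0.048 ] [-0.7  1.1  1. ]
top z (np.float64(0.0895), np.float32(28.4))
13 z,slope x,y [ 0.083 -0.203 -0.05   0.567  0.141] 69.4
tcp [0.54156671 0.26228619] start [0.54259817 0.26242676]
[[0.17, 0.03], [0.17, 0.02], [0.17, 0.02], [0.17, 0.01], [0.17, 0.01], [0.17, -0.0], [0.17, -0.01], [0.17, -0.01], [0.17, -0.02], [0.17, -0.02]] rz -0.067
```

Emit:
move_arm([
  {"dx":0.08,"dy":0.01,"dz":0,"rx":0,"ry":0,"rz":-0.035},
  {"dx":0.08,"dy":0.01,"dz":0,"rx":0,"ry":0,"rz":-0.035},
  {"dx":0.08,"dy":0.01,"dz":0,"rx":0,"ry":0,"rz":-0.035},
  {"dx":0.08,"dy":0.01,"dz":0,"rx":0,"ry":0,"rz":-0.035},
  {"dx":0,"dy":0,"dz":0,"rx":0,"ry":0,"rz":0},
  {"dx":0,"dy":0,"dz":0,"rx":0,"ry":0,"rz":0},
  {"dx":0,"dy":0,"dz":0,"rx":0,"ry":0,"rz":0},
  {"dx":0,"dy":0,"dz":0,"rx":0,"ry":0,"rz":0},
  {"dx":0,"dy":0,"dz":0,"rx":0,"ry":0,"rz":0},
  {"dx":0,"dy":0,"dz":0,"rx":0,"ry":0,"rz":0},
])

```text
t: 31.4
tcp_pos: [0.5495, 0.2634, 0.0481]
tool_rot: [0.737, 0.676, -0.0, -0.0]
force: [-0.6, 0.9, -0.2]
finger_gap: 0.0
gripper_force: 0.0
```

```bash
python3 chk.py 14 85;python3 tilt.py 14
```

```text
31.5 [0.5495 0.2634 0.0481] [1.  0.4 0.3]
top z (np.float64(0.0745), np.float32(77.2))
14 z,slope x,y [ 0.074 -0.008 -0.056  0.566  0.142] 87.0
```

The roll has gone and the collar top has dropped to about 74 mm with negligible force. I'm withdrawing the pusher and checking level.

Emit:
move_arm([
  {"dx":-0.2,"dy":0,"dz":0,"rx":0,"ry":0,"rz":0},
  {"dx":-0.3,"dy":0,"dz":0,"rx":0,"ry":0,"rz":0},
  {"dx":-0.3,"dy":0,"dz":0,"rx":0,"ry":0,"rz":0},
  {"dx":0,"dy":0,"dz":0,"rx":0,"ry":0,"rz":0},
  {"dx":0,"dy":0,"dz":0,"rx":0,"ry":0,"rz":0},
  {"dx":0,"dy":0,"dz":0,"rx":0,"ry":0,"rz":0},
  {"dx":0,"dy":0,"dz":0,"rx":0,"ry":0,"rz":0},
  {"dx":0,"dy":0,"dz":0,"rx":0,"ry":0,"rz":0},
  {"dx":0,"dy":0,"dz":0,"rx":0,"ry":0,"rz":0},
  {"dx":0,"dy":0,"dz":0,"rx":0,"ry":0,"rz":0},
])

```text
t: 32.75
tcp_pos: [0.5295, 0.2633, 0.0481]
tool_rot: [0.737, 0.676, -0.0, -0.0]
force: [-0.1, 0.5, 0.3]
finger_gap: 0.002
gripper_force: 0.0
```

```bash
python3 chk.py 15 85;python3 tilt.py 15
python3 - <<'E'
from h import *
a,b=[cv2.imread(f"pics/scene{k}.png").astype(int) for k in(14,15)]
u,v=proj("scene",[[.566,.142,.07]])[0].astype(int)
print(np.abs(a-b)[v-18:v+18,u-20:u+20].max())
E
```

```text
32.85 [0.5295 0.2634 0.048 ] [-0.3 -0.6 -0.5]
top z (np.float64(0.071), np.float32(87.6))
15 z,slope x,y [0.07  0.018 0.002 0.567 0.141] 91.0
163
```

The collar is locked and level: top at about 71 mm, an 8.5 mm drop from the hung height, with a slope of about 1°. I'm raising the arm clear, checking once more and then handing in.

Emit:
move_arm([
  {"dx":-0.3,"dy":0,"dz":0.3,"rx":0,"ry":0,"rz":0},
  {"dx":-0.3,"dy":0,"dz":0.8,"rx":0,"ry":0,"rz":0},
  {"dx":0,"dy":0,"dz":0.9,"rx":0,"ry":0,"rz":0},
  {"dx":0,"dy":0,"dz":0.9,"rx":0,"ry":0,"rz":0},
  {"dx":0,"dy":0,"dz":0.9,"rx":0,"ry":0,"rz":0},
  {"dx":0,"dy":0,"dz":0.9,"rx":0,"ry":0,"rz":0},
  {"dx":0,"dy":0,"dz":0.9,"rx":0,"ry":0,"rz":0},
  {"dx":0,"dy":0,"dz":0.4,"rx":0,"ry":0,"rz":0},
  {"dx":0,"dy":0,"dz":0,"rx":0,"ry":0,"rz":0},
  {"dx":0,"dy":0,"dz":0,"rx":0,"ry":0,"rz":0},
])

```text
t: 34.1
tcp_pos: [0.5138, 0.2632, 0.1972]
tool_rot: [0.737, 0.676, -0.001, -0.0]
force: [-0.4, -0.6, -0.1]
finger_gap: -0.001
gripper_force: 0.0
```

```bash
python3 chk.py 16 85;python3 tilt.py 16
python3 - <<'E'
from station import order
from h import *
g={"scene":gray("scene","pics/scene16.png")}
p=fit(g,[(.072,.040,1),(.072,.030,-1)],[.566,.142],("scene",))[0];print(p)
if np.hypot(*(p-[.566,.142]))<.004: print(order.sign_off())
E
```

```text
34.2 [0.5138 0.2632 0.197 ] [-0.3  0.2  0.4]
top z (np.float64(0.0715), np.float32(88.8))
16 z,slope x,y [0.071 0.013 0.02  0.567 0.141] 92.0
[0.56558476 0.13993096]
the job is handed in; nothing more can be done
None
```

The stop arm is hung on the larger bare-steel post and locked in its notches, level to about 1°; I never moved near the cork block, wax tin or marking gauge, and handed the job in at 34 s.

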